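Fill the gap in the slide-box rack

ROBOT

A 7-joint arm with a two-finger parallel gripper is mounted at the origin on the work surface. World frame = base frame: x ahead of the robot, y to its left, z up, the work surface at z = 0. Lengths are in m, angles in degrees, forces in N, time in s.
With the tool pointing down it reaches from about 0.4 to 0.875 m from the base axis. Payload 6.5 kg.
Tool frame: the origin (TCP) lies on the front face of the gripper's body, between the roots of the fingers; the fingertips stand 73 mm ahead of it and the grasp point (between the pads) lies pinch_z ahead of it (pinch_z is the distance from the TCP to the grasp point, in m); z points along the fingers, y is the direction in which the jaws open and shut (so a half turn about z gives the same grasp; the last joint's range is limited). The gripper opens to 85 mm and grips with 20 to 120 N. Pads are 22 mm wide; open, the fingers measure 114 mm over their backs; the gripper's body (76 mm by 85 mm) begins 54 mm behind the grasp point. The pads swing forward as they close: fully open they stand 13 mm farther back than shut.
Start: joints at [63.587, 30.733, -0.252, 88.115, 0.149, 61.152, -4.079], TCP at [0.25, -0.6, 0.304] pointing down, gripper open.
Joint ranges: [-154.64, 154.64], [-21.42, 123.67], [-72.66, 72.17], [13.99, 137.28], [-74.86, 254.86], [10.95, 109.41], [-158.01, 158.01]. Speed limits (degrees/s): [136.94, 136.94, 180, 180, 180, 180, 180].

INTERFACE

Orientations are given as [roll, pitch, yaw] about the fixed x, y, z axes, in that order (R = Rz(yaw) Ry(pitch) Rx(roll)).
In Python, from workcell import * gives the robot as it stands.
- The arm moves only by the tool send_rows, never from a script. Its argument "rows" is a list of rows, each a list of 2 entries, a list of its own where there are three numbers: the shift along the tool's x, y, z in m, then the turn, a rotation vector about the tool's x, y, z in degrees. A call has 1 to 5 rows; each row is the pose to reach, as a shift and turn from the pose commanded when the call began, along the tool's axes at that moment; what a row does not reach only later rows make up. A row lasts 1/8 s, in which the tool goes at most 62.5 mm and 10.7 degrees, less where a joint would pass 70% of its speed; a pose out of reach is approached as far as the arm can. A call with a gripper value outside its range is refused whole. "grip" is the finger opening in m, from 0 to 0.0854, set as the call begins (left out, the last holds). The fingers move at their own pace and stop on an object; the grip force is fixed at half the most. Time passes only in rows, so rows that repeat a pose let the fingers close. It gives the time, the measured TCP pose, the force and the opening at its end, in the units of the state.
- observe(): the state, without advancing time (a new reading comes with each control period).
- grab_frame(name): name is "side" or "top" or "wrist"; returns a dict with "image" (420x560x3 uint8, red, green, blue), "camera_matrix" (3x3 intrinsics, pixels), "D" ([k1, k2, p1, p2, k3] as OpenCV has them; the pictures are not rectified), "rvec" (rotation vector, rad) and "tvec" (3), from world to camera coordinates, as OpenCV has them. Camera axes: x right, y down, z forward; pixel columns grow to the right and rows downward; lengths in m; the calibration is good to about 2 mm. A picture is of the moment at which its call begins. There is no depth.
- sign_off(): hands the job in, once; it reports no verdict.
The state is a dict: "t": time; "joints": joint angles; "qd": joint speeds; "joint_torque": joint torques, N m; "tcp_pos": TCP position; "eef_rot": TCP orientation; "force": force on the tool from outside, world axes, zero at the start; "torque": the same for the moment, N m; "finger_gap": finger opening in m.
Only numpy, scipy, OpenCV 4.12 (cv2) and the standard library are available. Lean on these libraries where they do the work, as an engineer would, in place of code of your own. Each camera call takes 0.05 s, during which the arm holds its last target.

TASK

One gap is left in the wooden rack of microscope slide boxes. Of the three blue boxes with white lids on the bench, find the one whose width fills the gap (the others are far too thin or too thick) and set it down gently into the gap, upright, square with its neighbours with its black lid stripe parallel to theirs, resting on the rack's floor; there are glass slides inside, so do not drop it. The other two blue boxes must end standing upright on the bench.

Things in the scene. Friction and masses are not known exactly. Their poses are not given: they have to be found in the camera images.
- box_a_mid (a point): a slide storage box standing upright on the bench: blue plastic with a white lid, 46 mm long (its x axis, along which a black stripe runs on the lid), 24 mm wide (its y axis), 80 mm tall, about 0.1 kg. This point is its centre, 40 mm above its underside; z is up.
- box_b_mid (a point): a slide storage box standing upright on the bench: blue plastic with a white lid, 46 mm long (its x axis, along which a black stripe runs on the lid), 40 mm wide (its y axis), 80 mm tall, about 0.15 kg. This point is its centre, 40 mm above its underside; z is up.
- box_c_mid (a point): a slide storage box standing upright on the bench: blue plastic with a white lid, 46 mm long (its x axis, along which a black stripe runs on the lid), 60 mm wide (its y axis), 80 mm tall, about 0.2 kg. This point is its centre, 40 mm above its underside; z is up.
- gap (a point): middle of the gap in a fixed wooden rack (182 mm along y, 72 along x), on the rack's floor, 8 mm above the bench; z up. Gap: 48 mm wide (y) between fixed boxes 46 mm long (x) and 80 mm above the floor, ends in line. Low lips in front and behind (60 mm apart, 12 mm above the floor); open above them. A box enters from above, its 46 mm length along x, either way round, held by its ends.
Not all that is in view belongs to the job. Leave any orange, turquoise or yellow look-alike of the part that bears box_a_mid alone.

How it is judged (in metres and radians):
At the end, for the whole second after the job is handed in: The 40 mm box rests in the gap on the rack's floor: centre within 15 mm (gap x) and 12 mm (gap y) of the gap's middle, 33 to 47 mm above the floor, upright within 10 and aligned within 15 degrees. The other two boxes stand upright (10 degrees) on the bench, centres 30 to 46 mm above it (x of box_b_mid in the frame of gap between -0.015 and 0.015 m and y of box_b_mid in the frame of gap between -0.012 and 0.012 m and z of box_b_mid in the frame of gap between 0.033 and 0.047 m and angle between each of box_b_mid, box_a_mid, box_c_mid's own z axis and vertical below 0.17 rad and angle between the x axis of box_b_mid and the x axis of gap, either way round below 0.26 rad and linear speed of box_b below 0.03 m/s and height (world z) of box_a_mid between 0.03 and 0.046 m and height (world z) of box_c_mid between 0.03 and 0.046 m); the robot touches nothing.
It fails at once if the 40 mm box dropped or rammed in: faster than 0.6 m/s while it is over the gap (within 30 mm sideways) with its centre less than 110 mm above the rack's floor (horizontal distance between box_b_mid and gap below 0.03 m and z of box_b_mid in the frame of gap below 0.11 m and linear speed of box_b above 0.6 m/s).
It also fails if it takes over 32 s, if anything falls off the work surface, if the arm or the gripper's body presses on something with over 40 N, if the wrist force passes 120 N, or if a joint passes its speed limit or range.

## Working session

There is one attempt and no reset: what is moved stays moved. The work goes in short steps, Python scripts to look and compute and a tool call to move; the robot and the scene stay as the last step left them, time stands still between calls to the robot, and variables do not carry over. Pictures are saved under pics/ and viewed, and the job is handed in when it is done.

Besides the shell and the picture viewer there is one more tool, called after "Request:" as name(argument=value, ...), one argument or row to a line, values as JSON. send_rows: Moves the arm, as the interface text tells. Its arguments: {"type":"object","properties":{"rows":{"type":"array"},"grip":{"type":"number"}},"required":["rows"]}

```bash
ls; mkdir -p pics
python3 - <<'E'
from workcell import *
import cv2,pickle
s=observe(); print(s)
try: print(pinch_z)
except Exception as e: print(e)
d={}
for n in ["side","top","wrist"]:
    f=grab_frame(n); d[n]=f; cv2.imwrite(f"pics/{n}0.png",f["image"][:,:,::-1])
    print(n,f["camera_matrix"],f["D"],f["rvec"],f["tvec"])
pickle.dump(d,open("f0.pkl","wb"))
E
```

```text
pics
{'t': 0.0, 'joints': array([63.58881433, 30.77851082, -0.2538773 , 88.1689745 ,  0.1482638 ,
       61.15079024, -4.07824716]), 'qd': array([-0.00692258,  0.07447869, -0.00386181, -0.01007564,  0.12470023,
       -0.04454251,  0.07147423]), 'joint_torque': array([ 1.04761762e-03, -5.83415473e+01,  1.04932152e+00, -2.59101748e+01,
        1.25263142e-02,  9.50538379e-03, -1.14984485e-05]), 'tcp_pos': array([ 0.24978639, -0.59956091,  0.3030133 ]), 'eef_rot': array([-1.79902289e+02,  6.79298355e-03,  2.26228242e+01]), 'force': array([ 0.01045192, -0.11004198,  0.00746031]), 'torque': array([0.02701113, 0.02479423, 0.05071545]), 'finger_gap': 0.0853452459409271}
0.0539
side [[472.44711614   0.         275.98707507]
 [  0.         472.44711614 207.44194844]
 [  0.           0.           1.        ]] [0.02692492 0.         0.         0.         0.        ] [ 0.35352269 -2.59275267  1.43768616] [0.47886601 0.11683928 0.74154793]
top [[446.65511288   0.         281.54533444]
 [  0.         446.65511288 210.01601608]
 [  0.           0.           1.        ]] [-0.09860197  0.          0.          0.          0.        ] [ 2.05171057 -2.16077943  0.23567764] [0.00646467 0.5154035  0.6675466 ]
wrist [[322.87832111   0.         278.01649671]
 [  0.         322.87832111 209.59259192]
 [  0.           0.           1.        ]] [-0.01632872  0.          0.          0.          0.        ] [-2.40798028  1.60613252  0.23369998] [-0.64929334 -0.03690379  0.37939897]
```

View pics/side0.png

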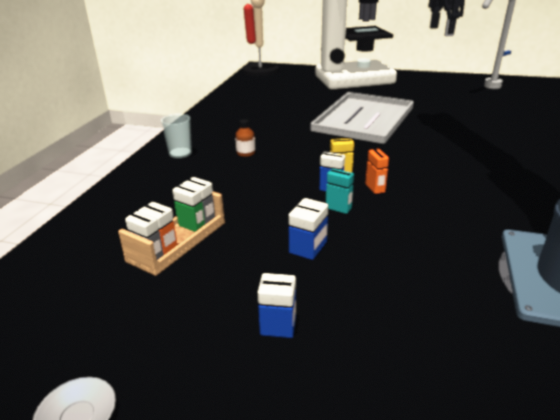

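View pics/top0.png

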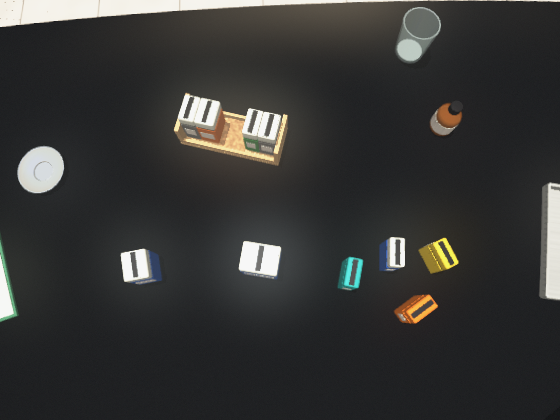

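View pics/wrist0.png

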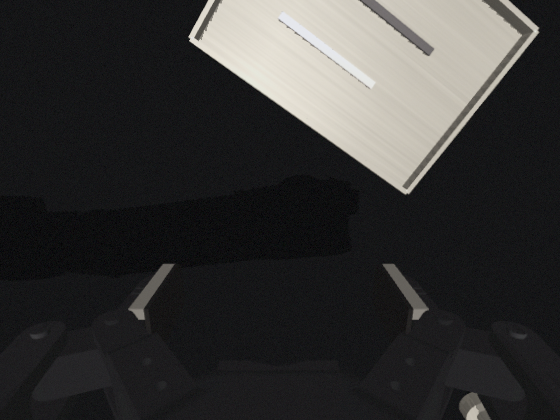

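The top view shows the rack at about (235,130), with its gap near (235,132). The blue boxes' white lids are at (138,266), (260,259) and (397,252). I'll measure all of these by casting rays onto the lid planes.

```bash
cat > h.py <<'E'
import numpy as np,cv2,pickle
def ray(f,px,z):
    px=np.asarray(px,float).reshape(-1,1,2)
    n=cv2.undistortPoints(px,f["camera_matrix"],np.array(f["D"]))[:,0]
    R=cv2.Rodrigues(np.array(f["rvec"]))[0]; t=np.array(f["tvec"]).ravel()
    C=-R.T@t; d=np.c_[n,np.ones(len(n))]@R
    return C+d*((z-C[2])/d[:,2])[:,None]
def proj(f,P):
    return cv2.projectPoints(np.asarray(P,float).reshape(-1,3),np.array(f["rvec"]),np.array(f["tvec"]),f["camera_matrix"],np.array(f["D"]))[0][:,0]
def cam(f):
    R=cv2.Rodrigues(np.array(f["rvec"]))[0]; return -R.T@np.array(f["tvec"]).ravel()
E
python3 - <<'E'
from h import *
d=pickle.load(open("f0.pkl","rb")); f=d["top"]; im=f["image"]
print(cam(f),cam(d["side"]))
hsv=cv2.cvtColor(im,cv2.COLOR_RGB2HSV)
w=((hsv[...,2]>150)&(hsv[...,1]<40)).astype(np.uint8)
k=cv2.morphologyEx(w,cv2.MORPH_CLOSE,np.ones((7,7)))
for (x0,y0,x1,y1),z in [((100,230,180,300),.08),((225,225,300,290),.08),((378,225,415,280),.08),((170,85,230,150),.088),((238,95,290,160),.088)]:
    m=np.zeros_like(k); m[y0:y1,x0:x1]=(w if z==.088 else k)[y0:y1,x0:x1]
    if z==.088: m[y0:y1,x0:x1]=cv2.morphologyEx(m[y0:y1,x0:x1],cv2.MORPH_OPEN,np.ones((1,1)))
    cs,_=cv2.findContours(m,cv2.RETR_EXTERNAL,cv2.CHAIN_APPROX_NONE)
    for c in cs:
        if cv2.contourArea(c)<40: continue
        P=ray(f,c[:,0],z)[:,:2]
        r=cv2.minAreaRect((P*1000).astype(np.float32)); print(z,cv2.boundingRect(c),r)
    b=np.zeros_like(m); b[y0:y1,x0:x1]=(hsv[y0:y1,x0:x1,2]<70)
    cv2.imwrite(f"pics/crop_{x0}.png",cv2.resize(im[y0:y1,x0:x1,::-1],None,fx=6,fy=6,interpolation=cv2.INTER_NEAREST))
    ## stripe: dark inside lid hull
    if z==.08:
        c=max(cs,key=cv2.contourArea); h=cv2.convexHull(c); hm=np.zeros_like(m); cv2.fillConvexPoly(hm,h,1); hm=cv2.erode(hm,np.ones((5,5)))
        ys,xs=np.where((hm>0)&(hsv[...,2]<90)); P=ray(f,np.c_[xs,ys],z)[:,:2]*1000
        print(" stripe",len(xs),cv2.minAreaRect(P.astype(np.float32)))
crop=im[80:180,160:310,::-1]; cv2.imwrite("pics/rack.png",cv2.resize(crop,None,fx=5,fy=5,interpolation=cv2.INTER_CUBIC))
E
```

```text
[ 0.3574954  -0.01370272  0.76374753] [0.29081542 0.67672727 0.5003239 ]
0.08 (121, 249, 31, 34) ((432.5743713378906, 210.47235107421875), (51.185001373291016, 42.7407112121582), 8.644209861755371)Traceback (most recent call last):
  File "<stdin>", line 20, in <module>
  File "h.py", line 4, in ray
    n=cv2.undistortPoints(px,f["camera_matrix"],np.array(f["D"]))[:,0]
      ~~~~~~~~~~~~~~~~~~~^^^^^^^^^^^^^^^^^^^^^^^^^^^^^^^^^^^^^^^^
cv2.error: OpenCV(4.12.0) /io/opencv/modules/calib3d/src/undistort.dispatch.cpp:347: error: (-215:Assertion failed) CV_IS_MAT(_src) && CV_IS_MAT(_dst) && (_src->rows == 1 || _src->cols == 1) && (_dst->rows == 1 || _dst->cols == 1) && _src->cols + _src->rows - 1 == _dst->rows + _dst->cols - 1 && (CV_MAT_TYPE(_src->type) == CV_32FC2 || CV_MAT_TYPE(_src->type) == CV_64FC2) && (CV_MAT_TYPE(_dst->type) == CV_32FC2 || CV_MAT_TYPE(_dst->type) == CV_64FC2) in function 'cvUndistortPointsInternal'
```

View pics/crop_100.png

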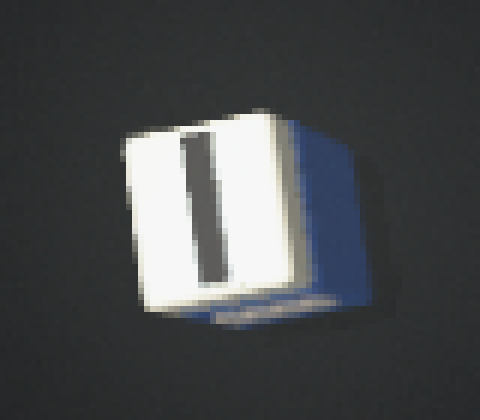

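Crop: the lid's bright top face spans about (121–150, 249–282), with a stripe running down its middle. The lid's side faces are greyer, so I'll raise the threshold to leave them out.

Run:
```python
from h import *
d=pickle.load(open("f0.pkl","rb")); f=d["top"]; im=f["image"]
hsv=cv2.cvtColor(im,cv2.COLOR_RGB2HSV); v=hsv[...,2]
for (x0,y0,x1,y1),z in [((100,230,180,300),.08),((225,225,300,290),.08),((378,225,415,280),.08),((170,85,230,150),.088),((238,95,290,160),.088)]:
    m=np.zeros_like(v); m[y0:y1,x0:x1]=((v>205)&(hsv[...,1]<30))[y0:y1,x0:x1]
    if z==.08: m=cv2.morphologyEx(m,cv2.MORPH_CLOSE,np.ones((9,9)))
    cs,_=cv2.findContours(m,cv2.RETR_EXTERNAL,cv2.CHAIN_APPROX_NONE)
    for c in cs:
        if cv2.contourArea(c)<20: continue
        P=ray(f,c[:,0],z)[:,:2]
        r=cv2.minAreaRect((P*1000).astype(np.float32)); print(z,cv2.boundingRect(c),np.round(r[0],1),np.round(r[1],1),round(r[2],1))
    if z==.08:
        c=max(cs,key=cv2.contourArea); h=cv2.convexHull(c); hm=np.zeros_like(m); cv2.fillConvexPoly(hm,h,1); hm=cv2.erode(hm,np.ones((3,3)))
        ys,xs=np.where((hm>0)&(v<130)); P=ray(f,np.c_[xs,ys],z)[:,:2]*1000
        r=cv2.minAreaRect(P.astype(np.float32));print(" stripe",len(xs),r)
crop=im[80:180,160:310,::-1]; cv2.imwrite("pics/rack.png",cv2.resize(crop,None,fx=5,fy=5,interpolation=cv2.INTER_CUBIC))
```

```text
0.08 (121, 249, 28, 33) [435.2 212.2] [44.9 39.3] 8.6
 stripe 105 ((436.1080322265625, 213.18968200683594), (37.791168212890625, 6.684514999389648), 8.55250072479248)
0.08 (239, 241, 42, 35) [436.5  17.8] [58.8 45.8] 78.0
 stripe 99 ((436.6452331542969, 17.596759796142578), (6.088221073150635, 37.140525817871094), 78.10572814941406)
0.08 (390, 237, 15, 30) [ 434.8 -195. ] [22. 45.] 83.9
 stripe 99 ((434.3817138671875, -194.95431518554688), (6.266998291015625, 37.378780364990234), 84.03581237792969)
0.088 (178, 95, 42, 31) [684.  108.1] [61.1 45. ] 73.9
0.088 (242, 108, 39, 32) [653.8   6.1] [54.7 45.1] 73.4
```

```bash
sleep 1
```

```text
(no output)
```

View pics/rack.png

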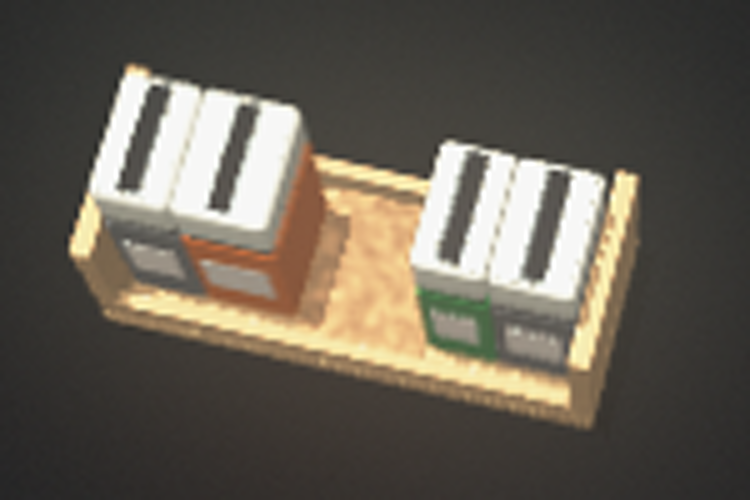

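The lid sizes identify the boxes: A is 24 mm wide at (0.435,-0.195), B is 40 mm at (0.436,0.212) with its x axis at +8.6°, and C is 60 mm at (0.436,0.018). The gap's middle is near (0.668,0.056) with its x axis at about -16.3°. I'll check this against the side view.

Run:
```python
from h import *
d=pickle.load(open("f0.pkl","rb")); f=d["side"]; im=f["image"][:,:,::-1].copy()
def rect(c,L,W,a,z):
    a=np.radians(a); ex=np.array([np.cos(a),np.sin(a)]); ey=np.array([-ex[1],ex[0]])
    return np.array([[*(np.array(c)+sx*L/2*ex+sy*W/2*ey),z] for sx,sy in [(1,1),(1,-1),(-1,-1),(-1,1)]])
big=cv2.resize(im,None,fx=4,fy=4,interpolation=cv2.INTER_CUBIC)
for r in [rect((.4357,.2125),.046,.04,8.6,.08),rect((.4357,.2125),.046,.04,8.6,0),rect((.6685,.0556),.046,.048,-16.3,.088),rect((.6685,.0556),.060,.048,-16.3,.02)]:
    cv2.polylines(big,[np.round(proj(f,r)*4+1.5).astype(int)],True,(255,0,255),1)
cv2.imwrite("pics/chk.png",big[680:1360,440:1240])
cv2.imwrite("pics/chk.png",cv2.resize(big[680:1360,440:1240],(700,595)))
```

```text
(no output)
```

View pics/chk.png

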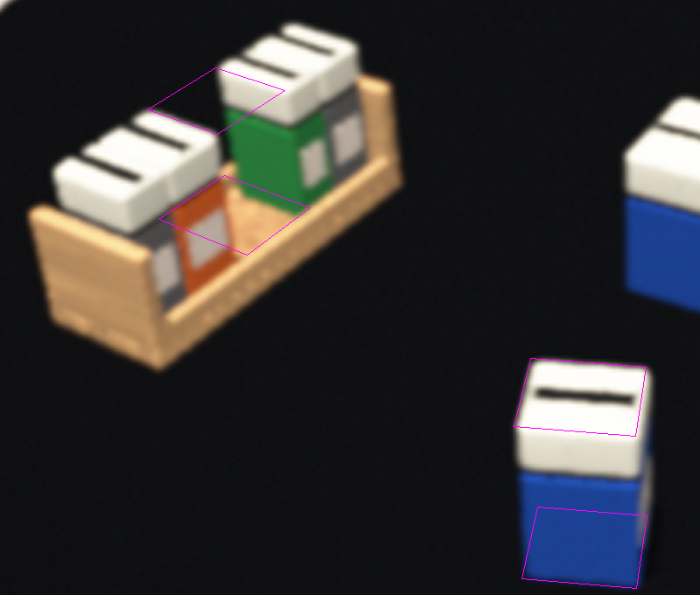

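The side view agrees to within about 2 mm for both box B (drawn at about (580,400) in the crop) and the gap edges (217,100). Next I'll work out the moves.

```bash
cat >> h.py <<'E'
from scipy.spatial.transform import Rotation as Rn
def step(cp,crpy,tp,trpy):
    R=Rn.from_euler('xyz',crpy,degrees=True); T=Rn.from_euler('xyz',trpy,degrees=True)
    print("shift",np.round(R.inv().apply(np.array(tp)-np.array(cp)),4),"turn",np.round((R.inv()*T).as_rotvec(degrees=True),2))
E
python3 - <<'E'
from h import *
step([.25,-.6,.304],[180,0,22.6],[.45,-.38,.304],[180,0,60])
step([.25,-.6,.304],[180,0,22.6],[.46,-.30,.304],[180,0,65])
E
```

```text
shift [ 0.2692 -0.1262 -0.    ] turn [  0.    0.  -37.4]
shift [ 0.3092 -0.1963 -0.    ] turn [  0.    0.  -42.4]
```

Request:
send_rows(
  rows=[
    [[0.054,-0.025,0],[0,0,-7.5]],
    [[0.108,-0.05,0],[0,0,-15]],
    [[0.162,-0.076,0],[0,0,-22.5]],
    [[0.215,-0.1,0],[0,0,-30]],
    [[0.269,-0.126,0],[0,0,-37.4]],
  ],
  grip=0.0854,
)

```text
t: 0.78
tcp_pos: [0.4507, -0.3788, 0.3038]
eef_rot: [-180.0, 0.0, 60.2]
force: [0.9, -0.1, -0.4]
finger_gap: 0.0857
```

Run:
```python
from h import *
step([.45,-.38,.304],[180,0,60],[.46,-.10,.26],[180,0,98.6])
step([.46,-.10,.26],[180,0,98.6],[.4357,.2125,.24],[180,0,98.6])
```

```text
shift [ 0.2475 -0.1313  0.044 ] turn [ -0.    0.  -38.6]
shift [0.3126 0.0227 0.02  ] turn [0. 0. 0.]
```

Request:
send_rows(
  rows=[
    [[0.05,-0.026,0.009],[0,0,-7.7]],
    [[0.1,-0.052,0.018],[0,0,-15.4]],
    [[0.15,-0.079,0.027],[0,0,-23.1]],
    [[0.2,-0.105,0.035],[0,0,-30.9]],
    [[0.248,-0.131,0.044],[0,0,-38.6]],
  ],
)

```text
t: 1.4
tcp_pos: [0.4601, -0.0982, 0.2597]
eef_rot: [180.0, 0.0, 98.9]
force: [0.1, -0.2, 0.5]
finger_gap: 0.0856
```

Request:
send_rows(
  rows=[
    [[0.06,0.004,0.004],[0,0,0]],
    [[0.12,0.009,0.008],[0,0,0]],
    [[0.18,0.013,0.012],[0,0,0]],
    [[0.24,0.017,0.016],[0,0,0]],
    [[0.3,0.022,0.02],[0,0,0]],
  ],
)

```text
t: 2.02
tcp_pos: [0.4367, 0.2016, 0.2398]
eef_rot: [180.0, 0.0, 98.6]
force: [0.3, 0.1, -1.2]
finger_gap: 0.0857
```

Run:
```python
from h import *
from workcell import *
s=observe(); print(s["t"],s["tcp_pos"],s["eef_rot"])
f=grab_frame("wrist"); pickle.dump(f,open("w1.pkl","wb"))
print(cam(f)); s=observe(); print(s["t"],s["tcp_pos"],s["eef_rot"])
cv2.imwrite("pics/w1.png",f["image"][:,:,::-1])
```

```text
2.025 [0.43672587 0.20159098 0.23977418] [1.79985292e+02 1.76025606e-02 9.85925008e+01]
[0.42563934 0.2724239  0.31010812]
2.075 [0.43477648 0.21124999 0.24033927] [179.87567211  -0.41189295  99.17693774]
```

View pics/w1.png

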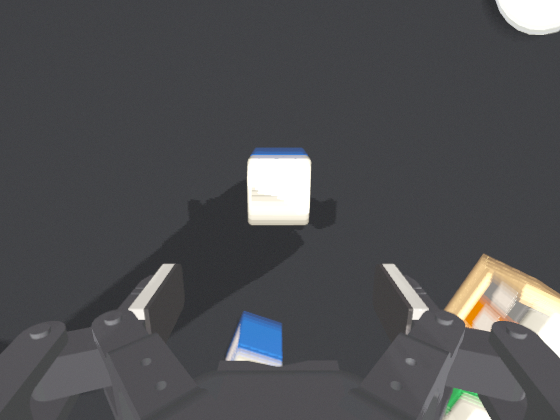

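The wrist picture at (280,187) shows box B centred between the fingers, but blurred because the arm was still moving. I'll let it settle and look again.

Request:
send_rows(
  rows=[
    [[0.006,0,0],[0,0,0]],
    [[0.01,0,0],[0,0,0]],
    [[0.01,0,0],[0,0,0]],
    [[0.01,0,0],[0,0,0]],
  ],
)

```text
t: 2.58
tcp_pos: [0.4359, 0.2086, 0.2399]
eef_rot: [-180.0, 0.0, 98.5]
force: [-0.3, -0.6, 0.4]
finger_gap: 0.0854
```

Run:
```python
from h import *
from workcell import *
f=grab_frame("wrist"); pickle.dump(f,open("w2.pkl","wb"))
s=observe(); print(s["t"],s["tcp_pos"],s["eef_rot"],s["qd"])
im=f["image"];cv2.imwrite("pics/w2.png",im[:,:,::-1])
hsv=cv2.cvtColor(im,cv2.COLOR_RGB2HSV); v=hsv[...,2]
m=np.zeros_like(v); r=(slice(120,250),slice(210,350)); 
cv2.imwrite("pics/w2c.png",cv2.resize(im[120:250,210:350,::-1],None,fx=4,fy=4,interpolation=cv2.INTER_NEAREST))
m[r]=((v>205)&(hsv[...,1]<40))[r]; m=cv2.morphologyEx(m,cv2.MORPH_CLOSE,np.ones((15,15)))
c=max(cv2.findContours(m,cv2.RETR_EXTERNAL,cv2.CHAIN_APPROX_NONE)[0],key=cv2.contourArea)
print(cv2.boundingRect(c),cv2.minAreaRect((ray(f,c[:,0],.08)[:,:2]*1000).astype(np.float32)))
h=np.zeros_like(m); cv2.fillConvexPoly(h,cv2.convexHull(c),1); h=cv2.erode(h,np.ones((5,5)))
ys,xs=np.where((h>0)&(v<130)); print(len(xs),cv2.minAreaRect((ray(f,np.c_[xs,ys],.08)[:,:2]*1000).astype(np.float32)))
```

```text
2.625 [0.43588055 0.20883798 0.23992127] [1.79995590e+02 2.54287385e-02 9.85199980e+01] [-0.19711803  0.11867639 -0.16322597 -0.08228414  0.06023483 -0.11689409
 -0.0128134 ]
(247, 178, 63, 56) ((434.4471740722656, 214.70458984375), (45.829959869384766, 42.36399459838867), 8.45358943939209)
436 ((434.6213073730469, 212.1300811767578), (38.0771369934082, 6.978067398071289), 8.457818984985352)
```

View pics/w2.png

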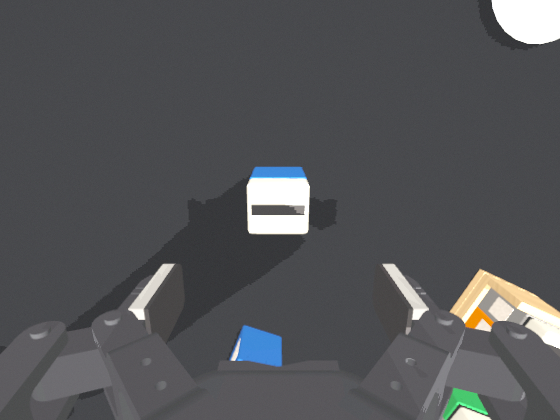

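The stripe reads (0.4346,0.2121) at 8.46°, which matches the top view. I'll descend to grip the box by its ends with the grasp point about 50 mm up.

Request:
send_rows(
  rows=[
    [[0.003,0,0.03],[0,0,0]],
    [[0.003,0,0.06],[0,0,0]],
    [[0.003,0,0.09],[0,0,0]],
    [[0.003,0,0.12],[0,0,0]],
    [[0.003,0,0.136],[0,0,0]],
  ],
)

```text
t: 3.25
tcp_pos: [0.4348, 0.2121, 0.1027]
eef_rot: [-179.9, 0.0, 98.6]
force: [0.6, -1.3, 0.0]
finger_gap: 0.0855
```

Request:
send_rows(
  rows=[
    [[0,0,0],[0,0,0]],
    [[0,0,0],[0,0,0]],
    [[0,0,0],[0,0,0]],
    [[0,0,0],[0,0,0]],
    [[0,0,0],[0,0,0]],
  ],
  grip=0.03,
)

```text
t: 3.88
tcp_pos: [0.4358, 0.2132, 0.105]
eef_rot: [179.9, -0.0, 98.6]
force: [-0.4, -0.3, 7.2]
finger_gap: 0.0454
```

Request:
send_rows(
  rows=[
    [[0,0,0],[0,0,0]],
    [[0,0,0],[0,0,0]],
    [[0,0,0],[0,0,0]],
  ],
)

```text
t: 4.25
tcp_pos: [0.4358, 0.2132, 0.105]
eef_rot: [179.9, -0.0, 98.6]
force: [-0.6, -0.5, 7.0]
finger_gap: 0.0458
```

The box is gripped at an opening of 45.8 mm. Lift.

Request:
send_rows(
  rows=[
    [[0,0,-0.015],[0,0,0]],
    [[0,0,-0.04],[0,0,0]],
    [[0,0,-0.07],[0,0,0]],
    [[0,0,-0.1],[0,0,0]],
    [[0,0,-0.125],[0,0,0]],
  ],
)

```text
t: 4.88
tcp_pos: [0.4351, 0.2128, 0.2309]
eef_rot: [179.9, -0.0, 98.6]
force: [0.5, -0.7, -1.2]
finger_gap: 0.0455
```

Run:
```python
from h import *
from workcell import *
for n in ["side","wrist"]:
    f=grab_frame(n); cv2.imwrite(f"pics/{n}3.png",f["image"][:,:,::-1]); 
s=observe(); print(s["t"],s["tcp_pos"],s["eef_rot"],s["force"],s["finger_gap"])
step([.435,.2125,.229],[180,0,98.55],[.6685,.0556,.235],[180,0,73.7])
step([.435,.2125,.229],[180,0,98.55],[.6685,.0556,.265],[180,0,73.7])
```

```text
4.975 [0.4362547  0.21353289 0.23196889] [ 1.79708529e+02 -7.15725529e-02  9.86147932e+01] [ 0.28447332 -0.38363918 -2.02672168] 0.045737252817025176
shift [-0.1899  0.2076 -0.006 ] turn [ 0.   -0.   24.85]
shift [-0.1899  0.2076 -0.036 ] turn [ 0.   -0.   24.85]
```

View pics/side3.png

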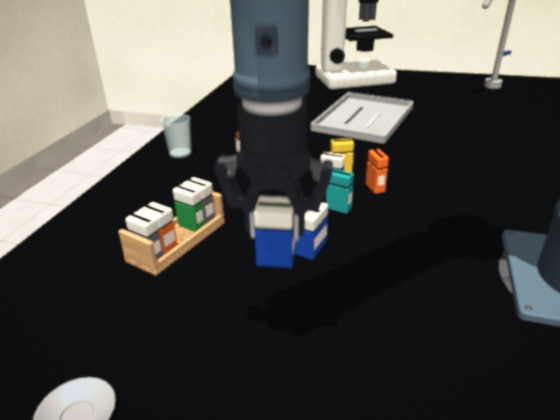

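View pics/wrist3.png

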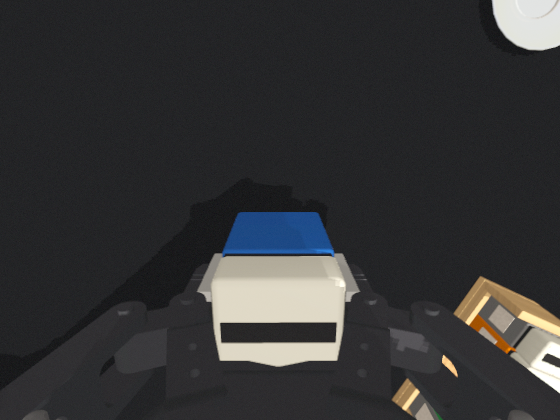

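The box is held upright: the side view shows it at (275,240) clear of the bench, and the wrist view has the lid square between the fingers at (278,310). Next I'll carry it over the gap.

Request:
send_rows(
  rows=[
    [[-0.02,0.022,-0.01],[0,0,4]],
    [[-0.05,0.055,-0.02],[0,0,8]],
    [[-0.085,0.093,-0.025],[0,0,13]],
    [[-0.12,0.131,-0.03],[0,0,17]],
    [[-0.15,0.164,-0.03],[0,0,21]],
  ],
)

```text
t: 5.6
tcp_pos: [0.6209, 0.0874, 0.2587]
eef_rot: [-180.0, 0.0, 77.4]
force: [-0.6, 0.4, -1.7]
finger_gap: 0.0456
```

Request:
send_rows(
  rows=[
    [[0,0,0],[0,0,0]],
    [[0,0,0],[0,0,0]],
  ],
)

```text
t: 5.85
tcp_pos: [0.6187, 0.0897, 0.2581]
eef_rot: [-179.9, 0.0, 77.7]
force: [-0.2, -0.6, -1.1]
finger_gap: 0.0454
```

Run:
```python
from h import *
from workcell import *
s=observe(); print(s["t"],s["tcp_pos"],s["eef_rot"],s["force"],s["finger_gap"])
step(s["tcp_pos"],[180,0,s["eef_rot"][2]],[.6685,.0556,.255],[180,0,73.7])
```

```text
5.85 [0.61869646 0.08969306 0.2581012 ] [-1.79880307e+02  1.29131264e-03  7.76807519e+01] [-0.18048665 -0.55440735 -1.07127809] 0.045426146751583865
shift [-0.0227  0.0559  0.0031] turn [ 0.   -0.    3.98]
```

Request:
send_rows(
  rows=[
    [[-0.007,0.018,0],[0,0,1.3]],
    [[-0.015,0.037,0],[0,0,2.6]],
    [[-0.0225,0.056,0],[0,0,3.9]],
    [[-0.0225,0.056,0],[0,0,3.9]],
    [[-0.0225,0.056,0],[0,0,3.9]],
  ],
)

```text
t: 6.48
tcp_pos: [0.6683, 0.0568, 0.2587]
eef_rot: [-179.9, -0.0, 73.9]
force: [0.1, -0.2, -0.7]
finger_gap: 0.0451
```

Run:
```python
from h import *
from workcell import *
d={}
for n in ["side","wrist","top"]:
    f=grab_frame(n); d[n]=f; cv2.imwrite(f"pics/{n}4.png",f["image"][:,:,::-1]); 
pickle.dump(d,open("f4.pkl","wb"))
s=observe(); print(s["t"],s["tcp_pos"],s["eef_rot"],s["force"],s["finger_gap"])
im=d["side"]["image"][:,:,::-1]; cv2.imwrite("pics/s4c.png",cv2.resize(im[80:290,80:300],None,fx=2.8,fy=2.8,interpolation=cv2.INTER_CUBIC))
```

```text
6.625 [0.66880879 0.05623676 0.25896382] [-1.79963304e+02 -1.30091987e-02  7.38243307e+01] [ 0.18685192 -0.45769435 -0.77417321] 0.04565951074580037
```

View pics/s4c.png

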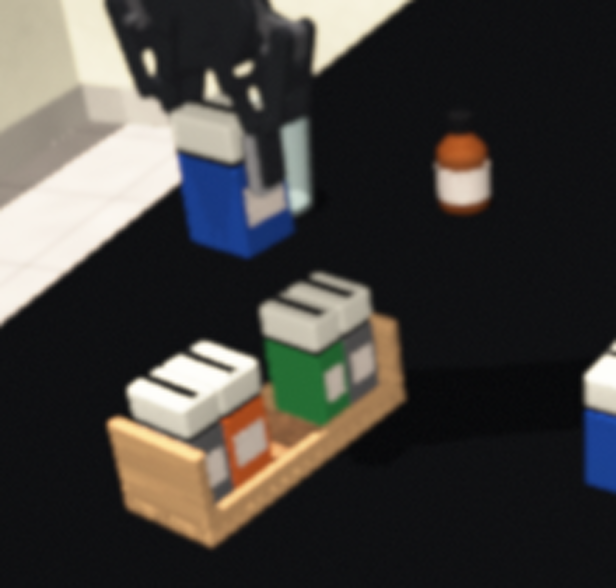

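View pics/wrist4.png

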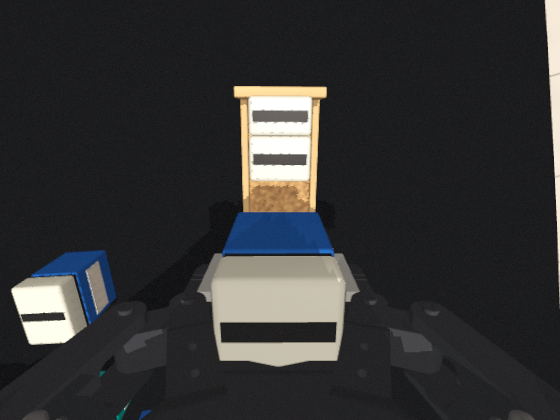

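View pics/top4.png

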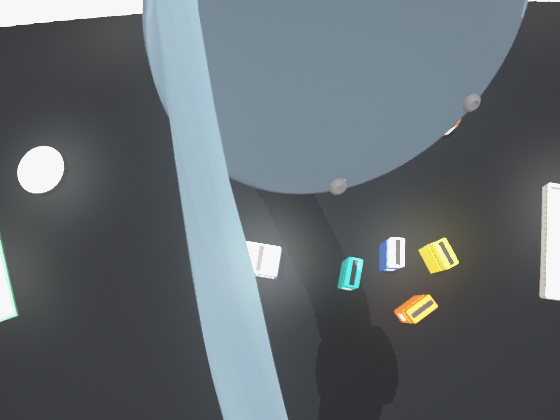

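The wrist view has the rack lined up with the held box, at x≈280. I'll measure how the held lid sits relative to the neighbours' lids in this view.

Run:
```python
from h import *
d=pickle.load(open("f4.pkl","rb")); f=d["wrist"]; im=f["image"]
hsv=cv2.cvtColor(im,cv2.COLOR_RGB2HSV); v=hsv[...,2]; sat=hsv[...,1]
m=((v>190)&(sat<40)).astype(np.uint8); m[:90]=0;m[:, :240]=0;m[:,322:]=0;m[190:]=0
m=cv2.morphologyEx(m,cv2.MORPH_CLOSE,np.ones((15,15)))
c=max(cv2.findContours(m,cv2.RETR_EXTERNAL,cv2.CHAIN_APPROX_NONE)[0],key=cv2.contourArea)
r=cv2.minAreaRect((ray(f,c[:,0],.088)[:,:2]*1000).astype(np.float32)); print(cv2.boundingRect(c),r); print(np.round(cv2.boxPoints(r),1))
# held stripe
s=np.zeros_like(v); s[315:350,215:345]=(v<60)[315:350,215:345]
n,l,st,ce=cv2.connectedComponentsWithStats(s); 
for i in range(1,n):
    if st[i,4]>500:
        ys,xs=np.where(l==i); P=ray(f,np.c_[xs,ys],.234)[:,:2]*1000; print(st[i],cv2.minAreaRect(P.astype(np.float32)))
# blue lower front edge ends (bottom edge of +y face)
b=((hsv[...,0]>100)&(hsv[...,0]<130)&(sat>150)&(v>60)).astype(np.uint8); b[:200]=0;b[:,:215]=0;b[:,345:]=0;b[262:]=0
c=max(cv2.findContours(b,cv2.RETR_EXTERNAL,cv2.CHAIN_APPROX_NONE)[0],key=cv2.contourArea); print(cv2.boundingRect(c))
q=c[:,0]; t=q[q[:,1]<=q[:,1].min()+3]; tl=t[t[:,0].argmin()];tr=t[t[:,0].argmax()]; print(tl,tr,ray(f,[tl,tr],.154)*1000)
```

```text
(249, 96, 63, 85) ((684.1773071289062, 108.38197326660156), (60.32892990112305, 45.162811279296875), 73.81722259521484)
[[654.1  85.7]
 [697.5  73.1]
 [714.3 131.1]
 [670.9 143.6]]
[ 221  323  115   19 2174] ((667.8924560546875, 55.992469787597656), (7.394927024841309, 39.72675323486328), 73.8702163696289)
(222, 212, 113, 45)
[237 214] [318 215] [[650.52239413  79.9078112  154.        ]
 [694.57587411  66.52358038 154.        ]]
```

Both views give a gap middle of about (0.6688,0.056). The held box is at about (0.668,0.0555) and aligned within 0.3°. I'll nudge it 1 mm and descend slowly.

Request:
send_rows(
  rows=[
    [[0.001,0.001,0.01],[0,0,0]],
    [[0.001,0.001,0.025],[0,0,0]],
    [[0.001,0.001,0.04],[0,0,0]],
    [[0.001,0.001,0.055],[0,0,0]],
    [[0.001,0.001,0.06],[0,0,0]],
  ],
)

```text
t: 7.25
tcp_pos: [0.6701, 0.0556, 0.197]
eef_rot: [-179.9, 0.1, 73.7]
force: [-0.0, -0.1, -1.1]
finger_gap: 0.0456
```

Run:
```python
from h import *
from workcell import *
f=grab_frame("side"); im=f["image"][:,:,::-1]; cv2.imwrite("pics/s5.png",cv2.resize(im[140:290,100:260],None,fx=3.8,fy=3.8,interpolation=cv2.INTER_CUBIC))
f=grab_frame("wrist"); cv2.imwrite("pics/w5.png",f["image"][:,:,::-1])
s=observe(); print(s["t"],s["tcp_pos"],s["eef_rot"],s["force"],s["finger_gap"])
```

```text
7.35 [0.6705291  0.05576107 0.19795991] [-1.79928659e+02  2.56070460e-02  7.37240619e+01] [ 0.1391024  -0.33233456 -0.9266464 ] 0.04510969487633401
```

View pics/s5.png

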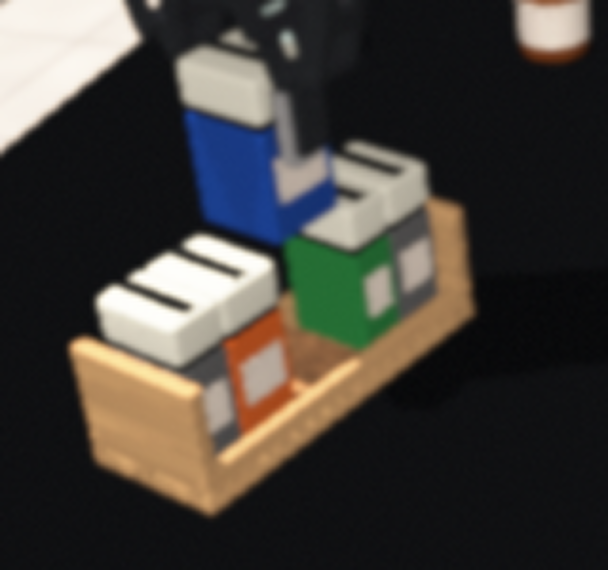

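View pics/w5.png

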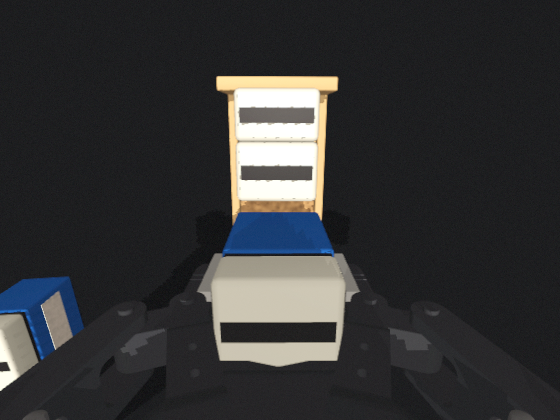

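Run:
```python
from h import *
from workcell import *
f=grab_frame("wrist"); im=f["image"]
hsv=cv2.cvtColor(im,cv2.COLOR_RGB2HSV); v=hsv[...,2]; sat=hsv[...,1]
m=((v>190)&(sat<40)).astype(np.uint8); m[:88]=0;m[:, :234]=0;m[:,322:]=0;m[205:]=0
m=cv2.morphologyEx(m,cv2.MORPH_CLOSE,np.ones((15,15)))
c=max(cv2.findContours(m,cv2.RETR_EXTERNAL,cv2.CHAIN_APPROX_NONE)[0],key=cv2.contourArea)
r=cv2.minAreaRect((ray(f,c[:,0],.088)[:,:2]*1000).astype(np.float32)); print(cv2.boundingRect(c),r)
a=np.radians(r[2]); ey=np.array([np.cos(a),np.sin(a)]); ex=np.array([ey[1],-ey[0]])
inner=np.array(r[0])-ey*r[1][0]/2; print("gap mid",inner-24*ey)
for x in (260,280,300):
    col=(hsv[:,x,0]>100)&(hsv[:,x,0]<130)&(sat[:,x]>150)&(v[:,x]>40); y0=np.where(col)[0]; y0=y0[y0>205].min()-.5
    print(x,y0,ray(f,[[x,y0]],.093)[0,:2]*1000@np.c_[ex,ey] - (inner-24*ey)@np.c_[ex,ey])
s=observe(); print(s["tcp_pos"])
```

```text
(234, 89, 85, 112) ((684.2738037109375, 108.28707885742188), (60.36872100830078, 44.7047233581543), 73.45618438720703)
gap mid [668.84488852  56.3458284 ]
260 212.5 [-8.85541286 17.90140738]
280 212.5 [ 2.50160289 17.94961914]
300 212.5 [13.85762723 17.99761037]
[0.67091699 0.05587379 0.19877707]
```

The box's +y face is about 18 mm from the gap middle (20 is ideal), while the stripe says -0.5 mm. I'll correct by +1.2 mm and keep descending.

Request:
send_rows(
  rows=[
    [[0.0012,-0.001,0.005],[0,0,0]],
    [[0.0012,-0.001,0.018],[0,0,0]],
    [[0.0012,-0.001,0.032],[0,0,0]],
    [[0.0012,-0.001,0.044],[0,0,0]],
    [[0.0012,-0.001,0.05],[0,0,0]],
  ],
)

```text
t: 8.02
tcp_pos: [0.6697, 0.0571, 0.1475]
eef_rot: [-179.9, 0.0, 73.7]
force: [-0.0, -0.8, -0.6]
finger_gap: 0.0455
```

Request:
send_rows(
  rows=[
    [[0,0,0.006],[0,0,0]],
    [[0,0,0.014],[0,0,0]],
    [[0,0,0.022],[0,0,0]],
    [[0,0,0.028],[0,0,0]],
    [[0,0,0.028],[0,0,0]],
  ],
)

```text
t: 8.65
tcp_pos: [0.6699, 0.0572, 0.1203]
eef_rot: [-179.9, 0.0, 73.7]
force: [0.0, -0.5, -0.2]
finger_gap: 0.0455
```

Request:
send_rows(
  rows=[
    [[0,0,0.002],[0,0,0]],
    [[0,0,0.004],[0,0,0]],
    [[0,0,0.005],[0,0,0]],
    [[0,0,0.006],[0,0,0]],
    [[0,0,0.006],[0,0,0]],
  ],
)

```text
t: 9.28
tcp_pos: [0.6702, 0.0572, 0.1148]
eef_rot: [-180.0, 0.0, 73.7]
force: [-0.5, -0.3, -0.2]
finger_gap: 0.0453
```

Request:
send_rows(
  rows=[
    [[0,0,0.001],[0,0,0]],
    [[0,0,0.001],[0,0,0]],
  ],
)

```text
t: 9.52
tcp_pos: [0.6702, 0.0572, 0.1138]
eef_rot: [-180.0, 0.0, 73.7]
force: [0.1, -0.1, -2.7]
finger_gap: 0.0457
```

Request:
send_rows(
  rows=[
    [[0,0,0.001],[0,0,0]],
    [[0,0,0.001],[0,0,0]],
  ],
)

```text
t: 9.78
tcp_pos: [0.6703, 0.0573, 0.1131]
eef_rot: [180.0, -0.0, 73.7]
force: [-1.1, -0.0, 1.7]
finger_gap: 0.0457
```

Run:
```python
from h import *
from workcell import *
f=grab_frame("side"); im=f["image"][:,:,::-1]; cv2.imwrite("pics/s6.png",cv2.resize(im[140:290,100:260],None,fx=3.8,fy=3.8,interpolation=cv2.INTER_CUBIC))
F=[observe()["force"]]
for i in range(4):
    f=grab_frame("wrist"); s=observe(); F.append(s["force"])
print(s["t"],s["tcp_pos"],np.round(F,1))
```

```text
10.025 [0.67030892 0.05725476 0.11310622] [[-1.2 -0.6  1.2]
 [-1.3 -0.7  2. ]
 [-1.1 -1.   2.2]
 [-1.6  0.4  3.2]
 [-0.8 -0.6  3.8]]
```

View pics/s6.png

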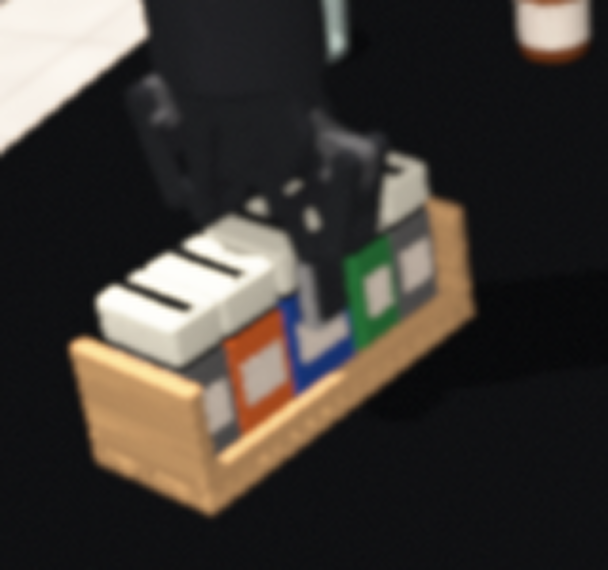

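The box sits between the orange and green neighbours at (320,340) in the crop, and about 3 N shows contact with the floor. Release and retreat straight up.

Request:
send_rows(
  rows=[
    [[0,0,0],[0,0,0]],
    [[0,0,0],[0,0,0]],
    [[0,0,0],[0,0,0]],
    [[0,0,0],[0,0,0]],
  ],
  grip=0.075,
)

```text
t: 10.52
tcp_pos: [0.6702, 0.0573, 0.1128]
eef_rot: [-180.0, 0.0, 73.7]
force: [0.6, 0.3, -0.4]
finger_gap: 0.075
```

Request:
send_rows(
  rows=[
    [[0,0,-0.01],[0,0,0]],
    [[0,0,-0.03],[0,0,0]],
    [[0,0,-0.06],[0,0,0]],
    [[0,0,-0.1],[0,0,0]],
    [[0,0,-0.14],[0,0,0]],
  ],
)

```text
t: 11.15
tcp_pos: [0.6704, 0.0573, 0.2559]
eef_rot: [179.9, -0.0, 73.7]
force: [0.6, -0.2, 0.0]
finger_gap: 0.0752
```

Run:
```python
from h import *
from workcell import *
s=observe(); print(s["t"],s["tcp_pos"],s["force"],s["finger_gap"])
step([.67,.057,.253],[180,0,73.7],[.52,-.1,.30],[180,0,73.7])
```

```text
11.15 [0.67041447 0.05733582 0.25591735] [ 0.59158868 -0.20889486  0.03093301] 0.07520686295504177
shift [-0.1928 -0.0999 -0.047 ] turn [0. 0. 0.]
```

Request:
send_rows(
  rows=[
    [[-0.05,-0.02,-0.02],[0,0,2]],
    [[-0.11,-0.04,-0.04],[0,0,5]],
    [[-0.17,-0.06,-0.05],[0,0,8]],
    [[-0.23,-0.08,-0.05],[0,0,12]],
    [[-0.28,-0.1,-0.05],[0,0,16]],
  ],
)

```text
t: 11.78
tcp_pos: [0.4948, -0.1853, 0.3049]
eef_rot: [179.8, -0.0, 57.6]
force: [1.2, -0.9, -0.0]
finger_gap: 0.0751
```

Request:
send_rows(
  rows=[
    [[-0.05,0,0],[0,0,5]],
    [[-0.1,0,0],[0,0,10]],
    [[-0.13,0,0],[0,0,12]],
    [[-0.13,0,0],[0,0,12]],
    [[-0.13,0,0],[0,0,12]],
  ],
)

```text
t: 12.4
tcp_pos: [0.4271, -0.2925, 0.3039]
eef_rot: [179.9, -0.1, 45.8]
force: [-0.3, 0.7, -0.0]
finger_gap: 0.075
```

Run:
```python
from h import *
from workcell import *
s=observe(); print(s["t"],s["tcp_pos"],s["force"],s["qd"])
d={}
for n in ["side","top"]:
    f=grab_frame(n); d[n]=f; cv2.imwrite(f"pics/{n}7.png",f["image"][:,:,::-1])
pickle.dump(d,open("f7.pkl","wb"))
```

```text
12.4 [ 0.42713708 -0.29252868  0.30387015] [-0.30663666  0.68731759 -0.00305928] [-0.78047071  0.50879794 -0.50696354  0.13207443  0.07812202 -0.10987104
  0.06957338]
```

View pics/side7.png

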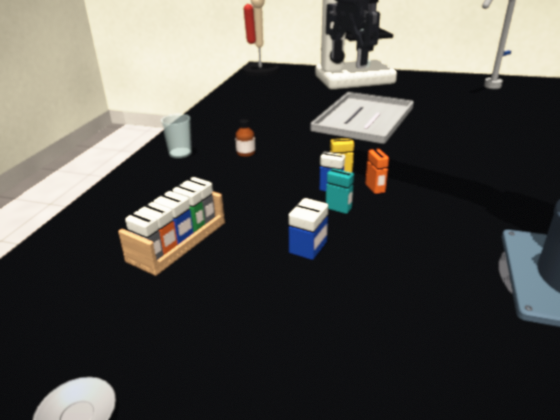

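View pics/top7.png

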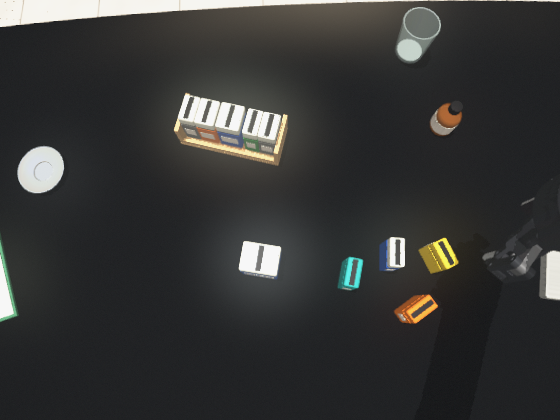

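The rack is now full: the blue box's lid is at (230,118) in the top view, in line with its neighbours. Boxes A at (397,252) and C at (260,259) haven't moved. One last measurement.

Run:
```python
from h import *
d=pickle.load(open("f7.pkl","rb")); f=d["top"]; im=f["image"]
v=cv2.cvtColor(im,cv2.COLOR_RGB2HSV)[...,2]
s=np.zeros_like(v); s[90:150,178:285]=(v<140)[90:150,178:285]
n,l,st,ce=cv2.connectedComponentsWithStats(s)
for i in range(1,n):
    if 40<st[i,4]<300:
        ys,xs=np.where(l==i); r=cv2.minAreaRect((ray(f,np.c_[xs,ys],.088)[:,:2]*1000).astype(np.float32)); print(st[i],np.round(r[0],1),np.round(r[1],1),round(r[2],1))
        g=(np.array(r[0])-[668.7,56])/1000; a=np.radians(-16.3); print("   gap frame mm",np.round([1000*(g@[np.cos(a),np.sin(a)]),1000*(g@[-np.sin(a),np.cos(a)])],1))
cv2.imwrite("pics/r7.png",cv2.resize(im[85:175,165:300,::-1],None,fx=5,fy=5,interpolation=cv2.INTER_CUBIC))
```

```text
[184  97  10  21  94] [690.5 125.1] [ 7.1 38. ] 72.8
   gap frame mm [ 1.5 72.4]
[202 101  10  21  83] [681.3  95.4] [ 6.7 37.5] 73.0
   gap frame mm [ 1.  41.4]
[225 105  10  22  85] [670.4  57. ] [ 6.4 38.3] 73.9
   gap frame mm [1.4 1.5]
[248 111  10  22  86] [659.1  20.3] [ 6.6 38.1] 72.6
   gap frame mm [  0.8 -37. ]
[265 114   9  22  96] [651.5  -6.9] [ 6.8 38. ] 74.4
   gap frame mm [  1.2 -65.2]
[280 131   5  19  53] [623.5 -26.6] [ 6.4 30.9] 87.0
   gap frame mm [-20.2 -92. ]
```

View pics/r7.png

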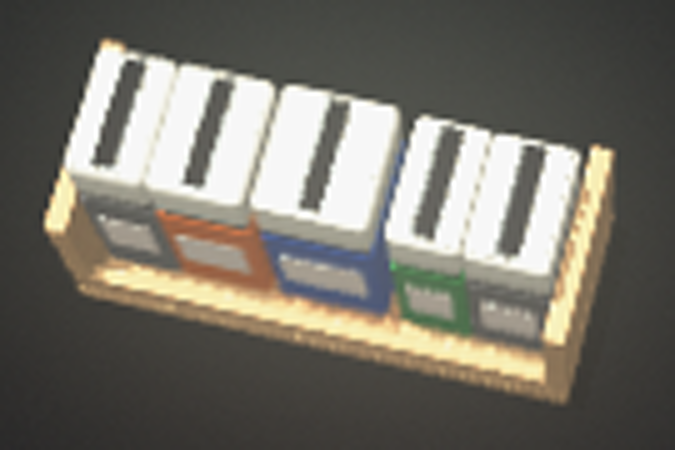

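The box stands in the gap about 1.5 mm off centre, level with its neighbours and parallel to them within about 1°. I'm handing in.

```bash
python3 -c "
from workcell import *
print(sign_off())"
```

```text
the job is handed in; nothing more can be done
None
```

I picked the 40 mm box by its measured lid width, gripped it by its ends, lowered it slowly into the gap until about 3 N of floor contact, then released it and backed away. I handed in at about 12.5 s of the 32 s allowed.

- **Box in the gap:** the last top view puts the 40 mm box about 1.5 mm off the gap's middle in x and y. Its stripe is parallel to its neighbours' within about 1°, and its lid is level with theirs.
- **Other two boxes:** they were never touched, and both still stand upright on the bench.
- **Robot:** it touches nothing.
- **Disagreement:** during the descent, the wrist camera showed the box about 2 mm off the gap's middle by its lower edge but only 0.5 mm by its stripe. I split the difference, and the box went in with no sideways force.

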